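# Dispense nutmegs with the rocking gate lever

## Robot

A 6-joint arm with a two-finger parallel gripper is mounted at the origin on the work surface. World frame = base frame: x ahead of the robot, y to its left, z up, the work surface at z = 0. Lengths are in m, angles in rad, forces in N, time in s.
With the tool pointing down it reaches from about 0.35 to 0.975 m from the base axis. Payload 4.9 kg.
Tool frame: the origin (TCP) lies at the very end of the fingers, on their centre line; the grasp point (between the pads) lies 19 mm behind it; z points along the fingers, y is the line along which they close (so a half turn about z gives the same grasp; the last joint's range is limited). The gripper opens to 85 mm and grips with 20 to 120 N. Pads are 22 mm wide; open, the fingers measure 114 mm over their backs; the gripper's body (76 mm by 85 mm) begins 54 mm behind the grasp point. The pads swing forward as they close: fully open they stand 13 mm farther back than shut.
Start: joints at [-1.444, 0.053, 1.613, -0, 1.476, -0.119], TCP at [0.152, -0.606, 0.231] pointing down, gripper open.
Joint ranges: [-3.01, 3.01], [-1.01, 2.22], [0.06, 2.58], [-1.02, 4.17], [0.09, 2.62], [-3.14, 3.14]. Speed limits (rad/s): [2.57, 2.57, 3.14, 3.14, 3.14, 3.14].

## Interface

Orientations are given as a rotation vector (axis times angle).
In Python, from station import * gives the robot as it stands.
- The arm moves only by the shell command python3 -m crank 'ROWS' [OPENING] [FORCE]. ROWS is JSON, a list of rows, each an object with "offset": the shift along the tool's x, y, z in m, a list of three; "twist": the turn, a rotation vector about the tool's x, y, z in degrees, a list of three. In form: [{"offset": [x, y, z], "twist": [rx, ry, rz]}, ...]. A call has 1 to 20 rows; each row is the pose to reach, as a shift and turn from the pose commanded when the call began, along the tool's axes at that moment; what a row does not reach only later rows make up. A row lasts 1/8 s, in which the tool goes at most 62.5 mm and 10.7 degrees, less where a joint would pass 70% of its speed; a pose out of reach is approached as far as the arm can. A call with a gripper value outside its range is refused whole. OPENING is the opening, from 0 (shut) to 1 (fully open), set as the call begins (- or left out, the last holds). The fingers move at their own pace and stop on an object; FORCE is the grip in N (left out, the last holds). Time passes only in rows, so rows that repeat a pose let the fingers close. It gives the time, the measured TCP pose, the force, the opening and the grip force at its end, in the units of the state.
- get_obs(): the state, without advancing time (a new reading comes with each control period).
- get_image(name): name is "scene" or "top" or "wrist"; returns the picture (480x640x3 uint8, red, green, blue); there is no depth.
- get_calibration(name): a dict with "intrinsics" (3x3 intrinsics, pixels), "world_from_camera" (4x4, takes a point from camera to world coordinates); the wrist camera has in their place "tool_from_camera" (4x4, takes a point from camera to tool coordinates, whose origin is the TCP and whose axes are the flange's). Camera axes: x right, y up, looking along -z (the intrinsics and any distortion apply to the point x, -y, -z); pixel columns grow to the right and rows downward; lengths in m; the calibration is good to about 2 mm. A picture is of the moment at which its call begins: read the wrist's pose just before it. get_calibration takes no time and is no camera call.
- finish_job(): hands the job in; it is judged then, once.
Trained networks look in the newest picture that a camera, given by its name, has taken for a name from the list of things; names that differ only in an ending like _2 or _b are one class to them, and where a whole thing is asked for, a point or a joint stands for the part that bears it (a point fixed in the world has none). Each returns a list of dicts, best first, with "confidence" (0 to 1); they miss things now and then, are a little off and sometimes report something else, mostly with a low value. They report only what shows in the picture. A call takes as long as a camera call. They do not tell look-alikes from the thing itself.
- cut_out(query, camera): "region" (480x640 bool, what is visible of it) and "rect" ([centre column, centre row, width, height] in pixels, round what is visible of it).
The state is a dict: "t": time; "q": joint angles; "dq": joint speeds; "effort": joint torques, N m; "tool_pos": TCP position; "tool_rot": TCP orientation; "contact_force": force on the tool from outside, world axes, zero at the start; "wrist_torque": the same for the moment, N m; "opening": finger opening in m; "grip_force": force on a finger pad.
Only numpy, scipy, OpenCV 4.12 (cv2) and the standard library are available. Lean on these libraries where they do the work, as an engineer would, in place of code of your own. Each camera call takes 0.05 s, during which the arm holds its last target. There are 200 camera calls.

## Task

With the fingertips, push the aluminium measuring cup along its channel until it is fully home against the orange stop under the spout. Then press the red pad of the rocking lever down so that the gate at its other end lifts, keep it down until all three nutmegs have rolled into the cup, and let go so that the gate falls shut, leaving the cup in place. Only push and press: do not lift or tip the cup, do not touch the nutmegs, do not open the gate before the cup is home, and leave everything else on the counter where it is.

Things in the scene. Friction and masses are not known exactly. Their poses are not given: they have to be found in the camera images.
- dispenser: white plastic nutmeg dispenser, fixed, its yaw varies; all lower than 125 mm, the raised gate 150 mm. Origin: on the counter, under the cup's axis when the cup is fully home. x points away from the robot along the cup channel, y to the left up the chute, z up. An open white chute 42 mm wide slopes down at 12 deg along -y from y=208 mm (wall top z=121 mm) to the spout over the origin.
- stop (a point): middle of the near face of the orange stop bar closing the far end of the cup channel, 36.5 mm beyond the home place in dispenser x. The channel runs along dispenser x at y=0: grey floor with its top 6 mm above the counter, white rails 14 mm high with inner faces 40.5 mm either side of the middle line, from dispenser x=-164 to 31 mm, open at the near end.
- spout (a point): centre of the lower mouth of the spout, a bottomless white box above the cup's home place, 42 mm along dispenser x, 50 mm along y, from 61 to 95 mm above the counter; the cup passes under it.
- pivot (a point): middle of the lever's pivot axle (along dispenser y), at dispenser x=-70, y=80, z=108 mm, between two grey cheeks 29 mm wide over all, tops 116 mm above the counter. The brass arm lies along dispenser x: red pad on the near end, brass gate blade hanging from the far end into the chute.
- lever (a joint): angle of the rocking lever in rad: 0 = at rest, gate shut; 0.45 = red pad fully down on its stop, gate fully lifted. The nutmegs pass under the gate above about 0.35. Spring return, about 3 N on the pad to start and 6 N fully down; it falls shut by itself when let go.
- lever_pad (a point): centre of the top face of the red pressing pad on the lever's near end; moves with the lever. Pad 44 mm along the arm x 40 mm wide x 6 mm thick. At rest at dispenser x=-136, y=80, z=111 mm; about 29 mm lower when fully down. Nothing under it but the bare counter.
- cup: aluminium measuring cup: underside 70 mm across, rim 78 mm across, 45 mm high, wall 3 mm, 0.06 to 0.13 kg, standing loose in the dispenser's channel 70 to 110 mm short of home. A flat handle 16 mm wide, 3 mm thick, at height 41 to 44 mm, stands out along the cup's -y (to the robot's right, over the rail) to 99 mm from the axis. Origin: centre of the underside.
- nutmeg1: whole nutmeg, brown ball 26 mm across, about 10 g, number 1 in the row behind the gate (1 is next to the gate). Origin: its centre.
- nutmeg2: whole nutmeg, brown ball 26 mm across, about 10 g, number 2 in the row behind the gate (1 is next to the gate). Origin: its centre.
- nutmeg3: whole nutmeg, brown ball 26 mm across, about 10 g, number 3 in the row behind the gate (1 is next to the gate). Origin: its centre.
- pinch_bowl: blue glass pinch bowl, 72 mm across and 32 mm high, standing about 120 mm left of the red pad; bystander, leave alone. Origin: centre of its underside.
- mortar: steel mortar with its pestle leaning in it, 90 mm across, 120 mm high with the pestle, beyond the chute; bystander, leave alone. Origin: centre of its underside.
- olive_box: lidded olivewood box 114 x 154 x 86 mm high, to the left; bystander, leave alone. Origin: centre of its underside.
- spice_jar: amber glass spice jar 48 mm across, 100 mm high, to the right; bystander, leave alone. Origin: centre of its underside.
- spoon: spoon lying on the counter to the right; bystander, leave alone.
- mug: blue mug 80 mm across, 85 mm high, far right; bystander, leave alone. Origin: centre of its underside.
There are look-alikes about, which are no part of the job. There is more than one size of the cup; the one meant has the size given above.

How it is judged:
By the outcome, as a careful person would: the job done as asked, in the order asked, and still so for the second after the job is handed in, with the robot touching nothing.
It also fails if it takes over 48 s, if anything falls off the work surface, if the arm or the gripper's body presses on something with over 40 N, if the wrist force passes 120 N, or if a joint passes its speed limit or range.

## Working session

There is one attempt and no reset: what is moved stays moved. The work goes in short steps, Python scripts to look and compute and a shell command to move; the robot and the scene stay as the last step left them, time stands still between calls to the robot, and variables do not carry over. Pictures are saved under pics/ and viewed, at most 10 in all, crops included, and the job is handed in when it is done.

```bash
mkdir -p pics
python3 - <<'E'
from station import *
import cv2,numpy as np
for n in("scene","top"):
    im=get_image(n); cv2.imwrite(f"pics/{n}0.png",im[:,:,::-1])
    c=get_calibration(n); print(n,np.round(c["intrinsics"],1).tolist(),np.round(c["world_from_camera"],3).tolist(),[k for k in c])
    for q in("cup","lever_pad","stop","dispenser","nutmeg1"):
        print(q,[(np.round(d["rect"]).tolist(),round(d["confidence"],2)) for d in cut_out(q,n)[:4]])
o=get_obs();print(o["t"],o["tool_pos"],o["tool_rot"],o["contact_force"])
print(get_calibration("wrist"))
E
```

```text
scene [[445.6, 0.0, 318.7], [0.0, 445.6, 246.5], [0.0, 0.0, 1.0]] [[0.858, -0.41, 0.31, 0.891], [0.514, 0.668, -0.538, -0.658], [0.014, 0.621, 0.784, 1.029], [0.0, 0.0, 0.0, 1.0]] ['intrinsics', 'world_from_camera']
cup [([282.0, 217.0, 60.0, 50.0], 0.87), ([226.0, 277.0, 46.0, 60.0], 0.78), ([319.0, 272.0, 43.0, 37.0], 0.64), ([184.0, 390.0, 72.0, 49.0], 0.55)]
lever_pad [([344.0, 236.0, 54.0, 32.0], 0.58)]
stop [([343.0, 263.0, 112.0, 101.0], 0.62), ([319.0, 271.0, 37.0, 36.0], 0.33), ([341.0, 237.0, 49.0, 37.0], 0.2)]
dispenser [([342.0, 263.0, 106.0, 101.0], 0.8), ([401.0, 277.0, 35.0, 43.0], 0.54)]
nutmeg1 [([373.0, 238.0, 9.0, 7.0], 0.53), ([378.0, 229.0, 14.0, 7.0], 0.5), ([248.0, 380.0, 26.0, 36.0], 0.47)]
top [[451.3, 0.0, 321.1], [0.0, 451.3, 235.8], [0.0, 0.0, 1.0]] [[-0.013, 0.994, -0.11, 0.42], [-1.0, -0.014, -0.01, 0.006], [-0.012, 0.11, 0.994, 1.12], [0.0, 0.0, 0.0, 1.0]] ['intrinsics', 'world_from_camera']
cup [([413.0, 309.0, 57.0, 85.0], 0.95), ([359.0, 229.0, 55.0, 32.0], 0.91), ([526.0, 277.0, 24.0, 84.0], 0.61), ([293.0, 326.0, 75.0, 54.0], 0.56)]
lever_pad [([31
[... 200 characters left out ...]
), ([281.0, 190.0, 11.0, 10.0], 0.39)]
0.6 [ 0.15208585 -0.60619044  0.23130382] [-3.11787450e+00 -3.85163406e-01  2.69835634e-05] [-0.12544494 -0.50153385 -0.62979711]
{'intrinsics': array([[379.89489743,   0.        , 324.06372908],
       [  0.        , 379.89489743, 237.89672517],
       [  0.        ,   0.        ,   1.        ]]), 'tool_from_camera': array([[-9.19074288e-04,  9.49445007e-01,  3.13932054e-01,
         8.10269728e-02],
       [ 9.99999014e-01,  1.20598217e-03, -7.19711042e-04,
         7.91742117e-04],
       [-1.06192251e-03,  3.13931083e-01, -9.49445179e-01,
        -1.44359555e-01],
       [ 0.00000000e+00,  0.00000000e+00,  0.00000000e+00,
         1.00000000e+00]])}
```

View pics/top0.png

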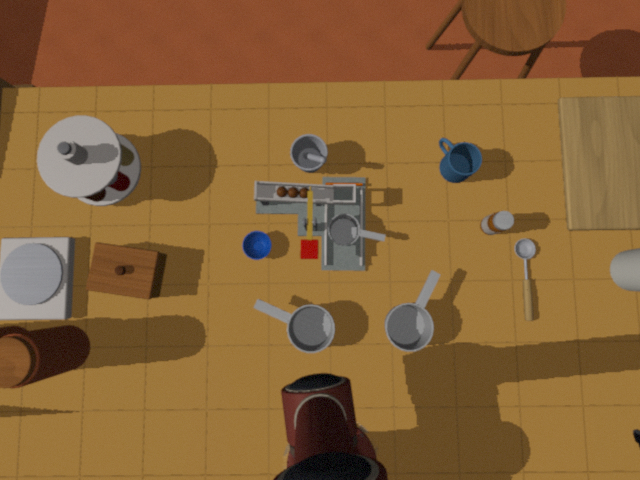

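View pics/scene0.png

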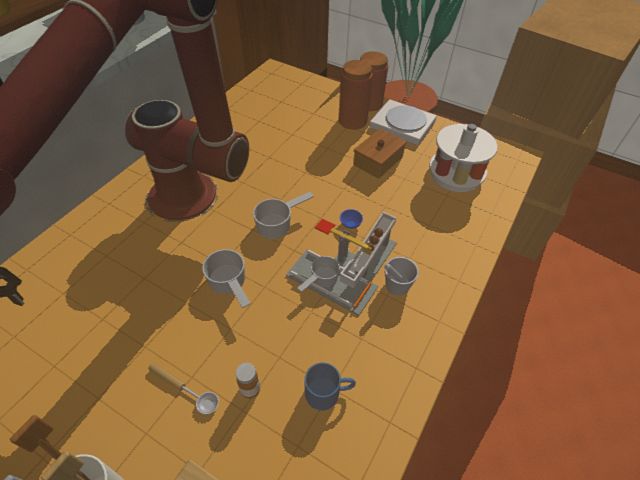

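The wanted cup is the small one in the channel, at top (345,231) and scene (322,272). The look-alikes are larger cups standing loose at top (311,329) and (410,327), plus the mortar at (309,153). I'll check the choice in one close crop.

Run:
```python
import cv2
im=cv2.imread("pics/top0.png")[165:285,240:400]
cv2.imwrite("pics/crop.png",cv2.resize(im,None,fx=5,fy=5,interpolation=cv2.INTER_CUBIC))
```

```text
(no output)
```

View pics/crop.png

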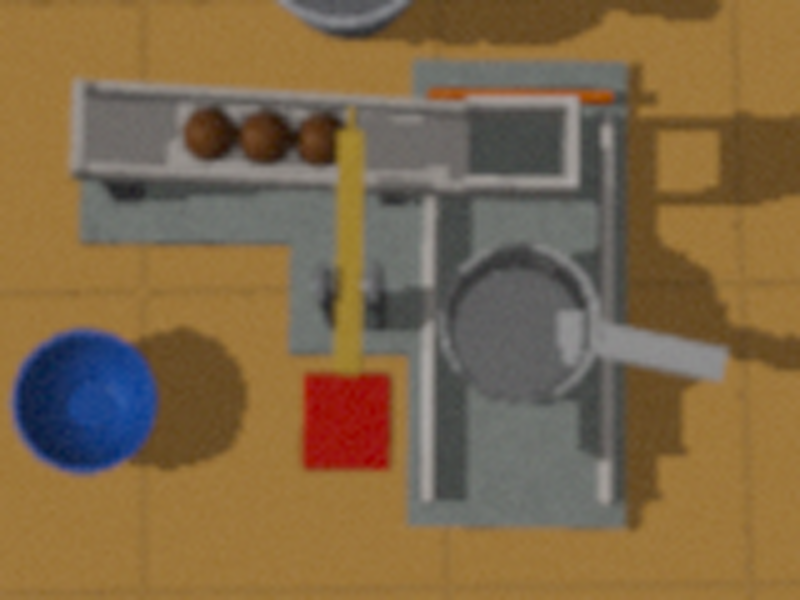

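The crop shows the small cup in the channel with its rim centred at crop (521,324), about 78 mm across, so it's the right size. The handle points right, the red pad is at (347,421), and the nutmegs sit behind the gate at (210–318,135). Next I'll fit the dispenser pose.

```bash
cat > h.py <<'E'
import numpy as np
from scipy.optimize import least_squares
from scipy.spatial.transform import Rotation as R
def proj(c,P):
    T=c["world_from_camera"];p=(np.asarray(P)-T[:3,3])@T[:3,:3]
    u=(p*[1,-1,-1])@c["intrinsics"].T
    return u[:,:2]/u[:,2:]
def ray(c,uv,z):
    T=c["world_from_camera"];d=np.linalg.inv(c["intrinsics"])@[*uv,1]
    d=T[:3,:3]@(d*[1,-1,-1]);o=T[:3,3];return o+d*(z-o[2])/d[2]
def d2w(p,P):
    P=np.atleast_2d(P);c,s=np.cos(p[2]),np.sin(p[2])
    return np.c_[p[0]+c*P[:,0]-s*P[:,1],p[1]+s*P[:,0]+c*P[:,1],P[:,2]]
E
python3 - <<'E'
from station import *
from h import *
c=get_calibration("top")
D=[(-.114,.1,.111,304,374),(-.114,.06,.111,389,374),(-.158,.1,.111,303,468),(-.158,.06,.111,389,469),
(-.164,.0405,.014,435,500),(-.164,-.0405,.014,598,500),(.021,-.025,.095,580,95),(-.021,-.025,.095,580,188),(.021,.208,.121,76,78),(-.021,.208,.121,74,175)]
D=np.array(D);uv=D[:,3:]/5+[240-.4,165-.4]
f=lambda p:(proj(c,d2w(p,D[:,:3]))-uv).ravel()
r=least_squares(f,[.5,-.05,0],loss="soft_l1");p=r.x
print(p,np.degrees(p[2]));print(np.round(f(p).reshape(-1,2),1).tolist())
np.save("p.npy",p)
w=ray(c,[240-.4+521/5,165-.4+324/5],.051)
cc,s=np.cos(p[2]),np.sin(p[2]);d=w[:2]-p[:2]
print("cup",w,"disp",d@[cc,s],d@[-s,cc]); print("pad",d2w(p,[-.136,.08,.111]))
o=get_obs();print(R.from_rotvec(o["tool_rot"]).as_matrix().round(4))
E
```

```text
[ 0.63440986 -0.0400493  -0.0295849 ] -1.6950900682358478
[[-0.0, 0.4], [0.7, 0.6], [-0.3, 1.1], [0.4, 1.2], [-0.1, -0.1], [0.4, 0.4], [0.4, -0.4], [0.3, -1.1], [-1.1, -1.0], [-1.3, -2.1]]
cup [ 0.5529262  -0.03722321  0.051     ] disp -0.08153160097420067 0.000414517663904893
pad [[0.50083582 0.04393865 0.111     ]]
[[ 0.9699  0.2434 -0.    ]
 [ 0.2434 -0.9699  0.    ]
 [-0.     -0.     -1.    ]]
```

```bash
cat >> h.py <<'E'
def goto(D,tilt=0,start=None):
    "rows (mm/deg in tool axes) from present pose to dispenser-frame point, tool x along channel, tip leading by tilt"
    from station import get_obs
    p=np.load("p.npy");o=get_obs() if start is None else start
    A=R.from_rotvec(o["tool_rot"])
    B=R.from_euler("z",p[2])*R.from_euler("y",-np.radians(tilt))*R.from_euler("x",np.pi)
    off=A.inv().apply(d2w(p,D)[0]-o["tool_pos"]);tw=(A.inv()*B).as_rotvec(degrees=True)
    print("offset",off.round(4).tolist(),"twist",tw.round(2).tolist(),"B z",B.as_matrix()[:,2].round(2))
def disp():
    from station import get_obs
    p=np.load("p.npy");o=get_obs();c,s=np.cos(p[2]),np.sin(p[2]);d=o["tool_pos"]-[p[0],p[1],0]
    print("t",round(o["t"],2),"disp",np.round([c*d[0]+s*d[1],-s*d[0]+c*d[1],d[2]],4),"F",o["contact_force"].round(1),"open",o["opening"])
E
python3 -c "
from h import *
goto([-.170,-.006,.2],15)"
```

```text
offset [0.4404, -0.4722, 0.0313] twist [-2.07, 14.91, 15.69] B z [ 0.26 -0.01 -0.97]
```

```bash
G='{"offset":[0.440,-0.472,0.031],"twist":[-2.1,14.9,15.7]}'; : ; python3 -m crank '[{"offset":[0.04,-0.043,0],"twist":[0,1,1]},{"offset":[0.08,-0.086,0.003],"twist":[0,2,2]},{"offset":[0.12,-0.129,0.006],"twist":[0,4,4]},{"offset":[0.16,-0.172,0.01],"twist":[-1,6,6]},{"offset":[0.20,-0.214,0.014],"twist":[-1,7,7]},{"offset":[0.24,-0.257,0.017],"twist":[-1,8,8]},{"offset":[0.28,-0.30,0.02],"twist":[-1,9,10]},{"offset":[0.32,-0.343,0.023],"twist":[-2,11,11]},{"offset":[0.36,-0.386,0.026],"twist":[-2,12,13]},{"offset":[0.40,-0.429,0.028],"twist":[-2,14,15]},{"offset":[0.44,-0.472,0.031],"twist":[-2.1,14.9,15.7]},{"offset":[0.44,-0.472,0.031],"twist":[-2.1,14.9,15.7]},{"offset":[0.44,-0.472,0.031],"twist":[-2.1,14.9,15.7]},{"offset":[0.44,-0.472,0.031],"twist":[-2.1,14.9,15.7]}]' 0
python3 - <<'E'
from h import *; from station import *; import cv2
disp(); o=get_obs(); im=get_image("wrist"); cv2.imwrite("pics/w1.png",im[:,:,::-1])
c=get_calibration("wrist");T=np.eye(4);T[:3,:3]=R.from_rotvec(o["tool_rot"]).as_matrix();T[:3,3]=o["tool_pos"]
c={"intrinsics":c["intrinsics"],"world_from_camera":T@c["tool_from_camera"]}
p=np.load("p.npy")
print(proj(c,d2w(p,[[-.158,.1,.111],[-.158,.06,.111],[-.114,.06,.111],[-.164,.0405,.014],[-.164,-.0405,.014],[-.0815,0,.006],[-.021,-.025,.095],[-.021,.025,.095]])).round().tolist())
for d in cut_out("cup","wrist")[:2]: print(d["rect"],d["confidence"])
goto([-.170,-.006,.022],15)
goto([-.150,-.006,.022],15)
E
```

```text
t: 2.35
tool_pos: [0.4638, -0.0426, 0.2005]
tool_rot: [3.109, -0.05, 0.41]
contact_force: [0.4, -0.4, 0.9]
opening: -0.0
grip_force: 0.0
t 2.35 disp [-0.1704 -0.0076  0.2005] F [ 0.4 -0.4  0.9] open -1.495568503906428e-05
[[160.0, 261.0], [220.0, 261.0], [219.0, 194.0], [270.0, 255.0], [359.0, 254.0], [314.0, 165.0], [347.0, 58.0], [274.0, 58.0]]
[352.1, 152.2, 172.2, 101.9] 0.88
[611.5, 8.7, 50.8, 17.4] 0.67
offset [-0.0458, -0.0019, 0.1725] twist [0.09, -0.01, -0.16] B z [ 0.26 -0.01 -0.97]
offset [-0.0265, -0.0019, 0.1777] twist [0.09, -0.01, -0.16] B z [ 0.26 -0.01 -0.97]
```

View pics/w1.png

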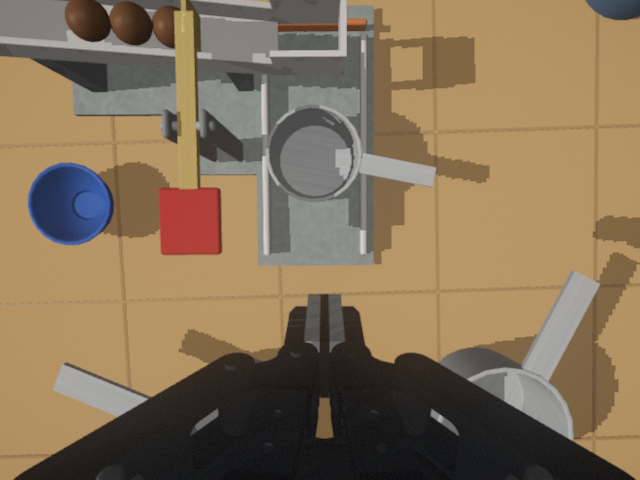

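The wrist view agrees with the fit to within 2–3 mm. The cup is at (315,153), the channel mouth at (258–374,262), and the pad at (190,221), clear of the fingers. I'll go down behind the cup.

```bash
python3 -m crank '[{"offset":[-0.005,0,0.036],"twist":[0,0,0]},{"offset":[-0.010,0,0.071],"twist":[0,0,0]},{"offset":[-0.016,0,0.107],"twist":[0,0,0]},{"offset":[-0.021,0,0.142],"twist":[0,0,0]},{"offset":[-0.0265,0,0.1775],"twist":[0,0,0]},{"offset":[-0.0265,0,0.1775],"twist":[0,0,0]},{"offset":[-0.0265,0,0.1775],"twist":[0,0,0]}]'
python3 -c "
from h import *
disp();goto([-.050,-.007,.022],15);goto([-.060,-.007,.022],15)"
```

```text
t: 3.32
tool_pos: [0.4851, -0.0429, 0.0234]
tool_rot: [3.109, -0.048, 0.412]
contact_force: [0.3, -0.7, 1.1]
opening: 0.0
grip_force: 0.0
t 3.33 disp [-0.1491 -0.0073  0.0234] F [ 0.3 -0.7  1.1] open 2.4909766413277834e-05
offset [0.0954, -0.0004, 0.0272] twist [0.08, -0.1, -0.08] B z [ 0.26 -0.01 -0.97]
offset [0.0857, -0.0004, 0.0246] twist [0.08, -0.1, -0.08] B z [ 0.26 -0.01 -0.97]
```

```bash
python3 -m crank '[{"offset":[0.004,0,0.001],"twist":[0,0,0]},{"offset":[0.008,0,0.002],"twist":[0,0,0]},{"offset":[0.012,0,0.003],"twist":[0,0,0]},{"offset":[0.017,0,0.0045],"twist":[0,0,0]},{"offset":[0.022,0,0.006],"twist":[0,0,0]},{"offset":[0.027,0,0.007],"twist":[0,0,0]},{"offset":[0.032,0,0.0085],"twist":[0,0,0]},{"offset":[0.038,0,0.010],"twist":[0,0,0]},{"offset":[0.044,0,0.0118],"twist":[0,0,0]},{"offset":[0.050,0,0.0134],"twist":[0,0,0]},{"offset":[0.056,0,0.015],"twist":[0,0,0]},{"offset":[0.062,0,0.0166],"twist":[0,0,0]},{"offset":[0.068,0,0.0182],"twist":[0,0,0]},{"offset":[0.074,0,0.0198],"twist":[0,0,0]},{"offset":[0.080,0,0.0214],"twist":[0,0,0]},{"offset":[0.084,0,0.0225],"twist":[0,0,0]},{"offset":[0.084,0,0.0225],"twist":[0,0,0]}]'
python3 - <<'E'
from h import *; from station import *; import cv2
disp()
a=get_image("wrist");b=get_image("top")[165:285,240:400]
b=cv2.resize(b,None,fx=4,fy=4,interpolation=cv2.INTER_CUBIC)
cv2.imwrite("pics/w2.png",cv2.resize(np.hstack([a,b]),(800,300))[:,:,::-1])
E
```

```text
t: 5.45
tool_pos: [0.5717, -0.0447, 0.0222]
tool_rot: [3.11, -0.046, 0.41]
contact_force: [0.3, -0.3, -1.0]
opening: 0.0004
grip_force: 0.0
t 5.45 disp [-0.0625 -0.0065  0.0222] F [ 0.3 -0.3 -1. ] open 0.0004199349302615872
```

View pics/w2.png

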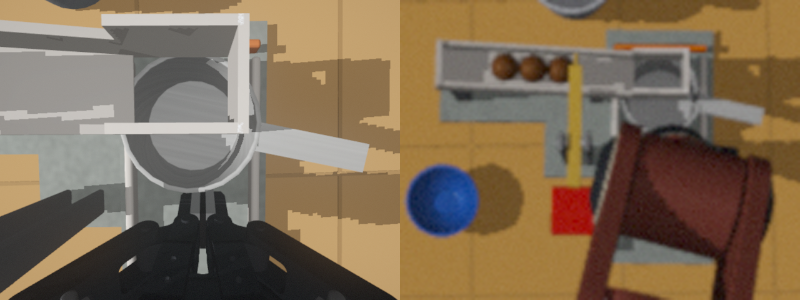

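The cup has slid under the spout with its rim at wrist (190,120), about 15 mm short of home. I'll creep forward and watch the force.

```bash
python3 -m crank '[{"offset":[0.002,0,0.0005],"twist":[0,0,0]},{"offset":[0.004,0,0.001],"twist":[0,0,0]},{"offset":[0.006,0,0.0016],"twist":[0,0,0]},{"offset":[0.008,0,0.0021],"twist":[0,0,0]},{"offset":[0.010,0,0.0027],"twist":[0,0,0]},{"offset":[0.010,0,0.0027],"twist":[0,0,0]}]'; python3 -c "
from h import *
disp()"
python3 -m crank '[{"offset":[0.001,0,0.0003],"twist":[0,0,0]},{"offset":[0.002,0,0.0005],"twist":[0,0,0]},{"offset":[0.002,0,0.0005],"twist":[0,0,0]}]'; python3 -c "
from h import *
disp()"
```

```text
t: 6.3
tool_pos: [0.5819, -0.045, 0.0221]
tool_rot: [3.11, -0.046, 0.41]
contact_force: [-0.3, -0.2, -1.0]
opening: 0.0
grip_force: 0.0
t 6.3 disp [-0.0524 -0.0065  0.0221] F [-0.3 -0.2 -1. ] open 3.6155891076252024e-06
t: 6.68
tool_pos: [0.5838, -0.045, 0.022]
tool_rot: [3.11, -0.046, 0.41]
contact_force: [-0.5, 0.1, -0.2]
opening: -0.0002
grip_force: 0.1
t 6.67 disp [-0.0505 -0.0064  0.022 ] F [-0.5  0.1 -0.2] open -0.0002277811781073288
```

```bash
for i in 1; do python3 -m crank '[{"offset":[0.001,0,0.0003],"twist":[0,0,0]},{"offset":[0.002,0,0.0005],"twist":[0,0,0]},{"offset":[0.002,0,0.0005],"twist":[0,0,0]}]' | grep -E 'tool_pos|contact'; done
python3 -m crank '[{"offset":[0.001,0,0.0003],"twist":[0,0,0]},{"offset":[0.001,0,0.0003],"twist":[0,0,0]}]'| grep -E 'tool_pos|contact'
python3 -c "
from h import *
disp()"
```

```text
tool_pos: [0.5858, -0.0451, 0.0221]
contact_force: [0.5, -0.2, 0.6]
tool_pos: [0.5868, -0.0451, 0.022]
contact_force: [-0.0, 0.6, -0.4]
t 7.3 disp [-0.0474 -0.0064  0.022 ] F [-0.   0.6 -0.4] open -5.820357380105352e-05
```

```bash
python3 -m crank '[{"offset":[0.001,0,0.0003],"twist":[0,0,0]},{"offset":[0.001,0,0.0003],"twist":[0,0,0]}]'| grep -E 'tool_pos|contact'
python3 -m crank '[{"offset":[0.001,0,0.0003],"twist":[0,0,0]},{"offset":[0.001,0,0.0003],"twist":[0,0,0]}]'| grep -E 'tool_pos|contact'
python3 - <<'E'
from h import *; from station import *; import cv2
disp()
a=get_image("wrist");b=get_image("scene")[220:310,270:390]
b=cv2.resize(b,(640,480),interpolation=cv2.INTER_CUBIC)
cv2.imwrite("pics/w3.png",cv2.resize(np.hstack([a,b]),(800,300))[:,:,::-1])
E
```

```text
tool_pos: [0.5874, -0.0451, 0.0218]
contact_force: [-4.3, -0.5, 1.9]
tool_pos: [0.5877, -0.045, 0.0215]
contact_force: [-7.7, -0.4, 4.5]
t 7.8 disp [-0.0466 -0.0063  0.0215] F [-7.7 -0.4  4.5] open -0.00013828440126831035
```

View pics/w3.png

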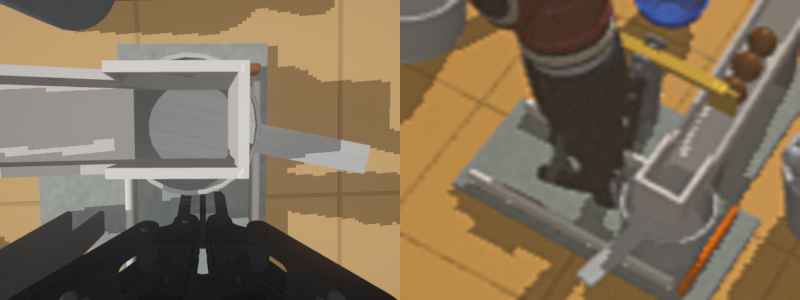

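The cup met the stop: 7.7 N at the predicted home position, with the rim centred under the spout in both views and against the orange bar. I'll back straight out, then rise.

```bash
python3 -m crank '[{"offset":[-0.010,0,-0.0027],"twist":[0,0,0]},{"offset":[-0.040,0,-0.0107],"twist":[0,0,0]},{"offset":[-0.0754,0,-0.0202],"twist":[0,0,0]},{"offset":[-0.0754,0,-0.0202],"twist":[0,0,0]},{"offset":[-0.062,0,-0.070],"twist":[0,0,0]},{"offset":[-0.047,0,-0.126],"twist":[0,0,0]},{"offset":[-0.0314,0,-0.1844],"twist":[0,0,0]},{"offset":[-0.0314,0,-0.1844],"twist":[0,0,0]},{"offset":[-0.0314,0,-0.1844],"twist":[0,0,0]}]' | grep -E 'tool_pos|contact'
python3 -c "
from h import *
disp();goto([-.136,.080,.150],0)"
```

```text
tool_pos: [0.5115, -0.0428, 0.1924]
contact_force: [-0.3, 0.1, -0.3]
t 9.03 disp [-0.1228 -0.0064  0.1924] F [-0.3  0.1 -0.3] open 0.00011886206413363948
offset [-0.0238, -0.0864, 0.0374] twist [0.05, -15.08, -0.01] B z [-0. -0. -1.]
```

```bash
python3 -m crank '[{"offset":[-0.008,-0.029,0.006],"twist":[0,-5,0]},{"offset":[-0.016,-0.058,0.018],"twist":[0,-10,0]},{"offset":[-0.0238,-0.0864,0.030],"twist":[0,-15,0]},{"offset":[-0.0238,-0.0864,0.0374],"twist":[0,-15,0]},{"offset":[-0.0238,-0.0864,0.0374],"twist":[0,-15,0]},{"offset":[-0.0238,-0.0864,0.0374],"twist":[0,-15,0]}]' | grep -E 'tool_pos|contact'
python3 - <<'E'
from h import *; from station import *; import cv2
disp()
a=get_image("wrist");b=get_image("top")[165:285,240:400]
b=cv2.resize(b,(640,480),interpolation=cv2.INTER_CUBIC)
cv2.imwrite("pics/w4.png",cv2.resize(np.hstack([a,b]),(800,300))[:,:,::-1])
goto([-.134,.080,.1135],0)
E
```

```text
tool_pos: [0.4999, 0.0433, 0.1494]
contact_force: [-1.4, -0.4, 0.1]
t 9.78 disp [-0.1369  0.0793  0.1494] F [-1.4 -0.4  0.1] open -1.240996061809322e-05
offset [0.0025, -0.0007, 0.0366] twist [0.04, -0.07, -0.08] B z [-0. -0. -1.]
```

View pics/w4.png

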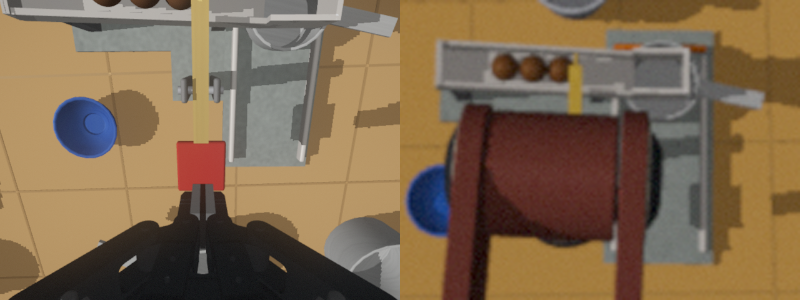

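The cup sits home, its rim against the orange bar in the top view at (660,50–115). The fingertips are centred over the red pad at (201,166). Pressing now.

```bash
python3 -m crank '[{"offset":[0.0025,0,0.015],"twist":[0,0,0]},{"offset":[0.0025,0,0.030],"twist":[0,0,0]},{"offset":[0.0025,0,0.036],"twist":[0,0,0]},{"offset":[0.0025,0,0.041],"twist":[0,0,0]},{"offset":[0.0025,0,0.046],"twist":[0,0,0]},{"offset":[0.0025,0,0.051],"twist":[0,0,0]},{"offset":[0.0025,0,0.056],"twist":[0,0,0]},{"offset":[0.0025,0,0.060],"twist":[0,0,0]},{"offset":[0.0025,0,0.063],"twist":[0,0,0]},{"offset":[0.0025,0,0.063],"twist":[0,0,0]}]' | grep -E 'tool_pos|contact'
python3 -c "
from h import *
disp()"
```

```text
tool_pos: [0.5053, 0.0438, 0.0886]
contact_force: [-0.7, 0.6, 7.5]
t 11.12 disp [-0.1316  0.08    0.0886] F [-0.7  0.6  7.5] open -0.0001731106429533623
```

```bash
python3 -m crank '[{"offset":[0,0,0.0015],"twist":[0,0,0]},{"offset":[0,0,0.003],"twist":[0,0,0]},{"offset":[0,0,0.003],"twist":[0,0,0]},{"offset":[0,0,0.003],"twist":[0,0,0]},{"offset":[0,0,0.003],"twist":[0,0,0]},{"offset":[0,0,0.003],"twist":[0,0,0]},{"offset":[0,0,0.003],"twist":[0,0,0]},{"offset":[0,0,0.003],"twist":[0,0,0]},{"offset":[0,0,0.003],"twist":[0,0,0]},{"offset":[0,0,0.003],"twist":[0,0,0]},{"offset":[0,0,0.003],"twist":[0,0,0]},{"offset":[0,0,0.003],"twist":[0,0,0]}]' | grep -E 'tool_pos|contact'
python3 - <<'E'
from h import *; from station import *; import cv2
disp()
a=get_image("scene")[220:310,270:390];b=get_image("top")[165:285,240:400]
a,b=[cv2.resize(x,(640,480),interpolation=cv2.INTER_CUBIC) for x in(a,b)]
cv2.imwrite("pics/w5.png",cv2.resize(np.hstack([a,b]),(800,300))[:,:,::-1])
E
```

```text
tool_pos: [0.5061, 0.0438, 0.0864]
contact_force: [1.2, 0.1, 8.1]
t 12.62 disp [-0.1308  0.08    0.0864] F [1.2 0.1 8.1] open -7.068859206915813e-05
```

View pics/w5.png

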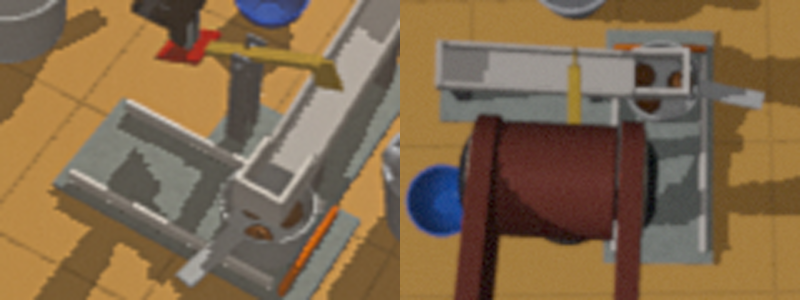

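The gate is lifted, the chute is empty, and all three nutmegs are in the cup at top view (645,75), (677,78) and (648,100). I'll release and rise clear.

```bash
python3 -m crank '[{"offset":[0,0,-0.006],"twist":[0,0,0]},{"offset":[0,0,-0.012],"twist":[0,0,0]},{"offset":[0,0,-0.019],"twist":[0,0,0]},{"offset":[0,0,-0.026],"twist":[0,0,0]},{"offset":[0,0,-0.040],"twist":[0,0,0]},{"offset":[0,0,-0.070],"twist":[0,0,0]},{"offset":[0,0,-0.120],"twist":[0,0,0]},{"offset":[-0.040,0,-0.130],"twist":[0,0,0]},{"offset":[-0.080,0,-0.130],"twist":[0,0,0]},{"offset":[-0.080,0,-0.130],"twist":[0,0,0]},{"offset":[-0.080,0,-0.130],"twist":[0,0,0]},{"offset":[-0.080,0,-0.130],"twist":[0,0,0]}]' | grep -E 'tool_pos|contact'
python3 - <<'E'
from h import *; from station import *; import cv2
disp()
a=get_image("scene")[220:310,270:390];b=get_image("top")[165:285,240:400]
a,b=[cv2.resize(x,(640,480),interpolation=cv2.INTER_CUBIC) for x in(a,b)]
cv2.imwrite("pics/w6.png",cv2.resize(np.hstack([a,b]),(800,300))[:,:,::-1])
E
```

```text
tool_pos: [0.4235, 0.0463, 0.2138]
contact_force: [0.1, -0.2, -0.2]
t 14.22 disp [-0.2134  0.08    0.2138] F [ 0.1 -0.2 -0.2] open -7.021060287784459e-05
```

View pics/w6.png

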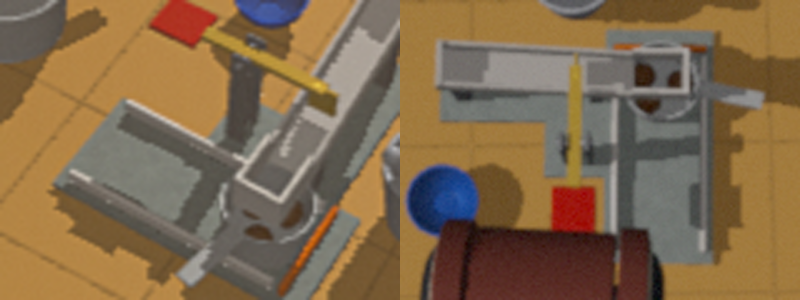

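The gate is shut with the pad back up, the nutmegs are in the cup, and the cup is against the stop. I'll check numerically that the cup didn't shift, then hand in.

```bash
python3 - <<'E'
import cv2,numpy as np
a,b=[cv2.imread(f"pics/w{i}.png",0) for i in(4,6)]
t=a[80:112,700:770]; r=cv2.matchTemplate(b[70:122,690:780],t,cv2.TM_CCOEFF_NORMED);print(cv2.minMaxLoc(r))
E
python3 -c "
from station import *
import numpy as np
from h import *
get_image('top');c=get_calibration('top');p=np.load('p.npy')
th=np.linspace(0,6.283,60);u=proj(c,d2w(p,np.c_[.039*np.cos(th),.039*np.sin(th),.051+0*th]))
print('home rim rows/cols',u.min(0),u.max(0));print([(d['rect'],d['confidence']) for d in cut_out('cup','top')[:4]])"
```

```text
(-0.031609222292900085, 0.9960605502128601, (0, 20), (10, 10))
home rim rows/cols [328.13116882 179.88183571] [360.56183558 211.77992633]
[([360.6, 196.9, 50.9, 33.9], 0.95), ([296.4, 332.4, 50.4, 41.6], 0.85), ([414.4, 308.9, 57.1, 82.0], 0.56)]
```

```bash
python3 -c "
from station import *
print(finish_job())"
```

```text
the job is handed in; nothing more can be done
None
```

I pushed the cup home against the orange stop and pressed the lever until all three nutmegs were in the cup, then let the gate fall shut; the cup did not shift, and I handed the job in at about 14 s of the 48 s allowed.

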